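# Send the ordered vial and a syringe through the handover slide

## Robot

A 6-joint arm with a two-finger parallel gripper is mounted at the origin on the work surface. World frame = base frame: x ahead of the robot, y to its left, z up, the work surface at z = 0. Lengths are in m, angles in rad, forces in N, time in s.
With the tool pointing down it reaches from about 0.35 to 0.975 m from the base axis. Payload 4.9 kg.
Tool frame: the origin (TCP) lies midway between the tips of the shut fingers; the grasp point (between the pads) lies 19 mm behind it; z points along the fingers, y is the line along which they close (so a half turn about z gives the same grasp; the last joint's range is limited). The gripper opens to 85 mm and grips with 20 to 120 N. Pads are 22 mm wide; open, the fingers measure 114 mm over their backs; the gripper's body (76 mm by 85 mm) begins 54 mm behind the grasp point. The pads swing forward as they close: fully open they stand 13 mm farther back than shut.
Start: joints at [1.025, 0.053, 1.613, -0, 1.476, -0.119], TCP at [0.259, 0.569, 0.231] pointing down, gripper open.
Joint ranges: [-3.01, 3.01], [-1.01, 2.22], [0.06, 2.58], [-1.02, 4.17], [0.09, 2.62], [-3.14, 3.14]. Speed limits (rad/s): [2.57, 2.57, 3.14, 3.14, 3.14, 3.14].

## Interface

Orientations are given as a unit quaternion [w, x, y, z].
In Python, from plant import * gives the robot as it stands.
- The arm moves only by the tool jog_arm, never from a script. Its argument "targets" is a list of rows, each a list of 3 entries, a list of its own where there are three numbers: the shift along the tool's x, y, z in units of 25 mm (1.0 is 25 mm), then the turn, a rotation vector about the tool's x, y, z in units of 8 degrees (1.0 is 8 degrees), then the opening in per cent of the stroke, from 0 (shut) to 100 (fully open). A call has 1 to 8 rows; each row is the pose to reach, as a shift and turn from the pose commanded when the call began, along the tool's axes at that moment; what a row does not reach only later rows make up. A row lasts 1/8 s, in which the tool goes at most 62.5 mm and 10.7 degrees, less where a joint would pass 70% of its speed; a pose out of reach is approached as far as the arm can. A call with a gripper value outside its range is refused whole. The fingers move at their own pace and stop on an object; the grip force is fixed at half the most. Time passes only in rows, so rows that repeat a pose let the fingers close. It gives the time, the measured TCP pose, the force, the opening and the grip force at its end, in the units of the state.
- state(): the state, without advancing time (a new reading comes with each control period).
- grab_frame(name): name is "scene" or "top" or "wrist"; returns (picture, depth): 384x512x3 uint8, red, green, blue; 384x512 float32, m along the optical axis (not along the pixel's ray), 0 where there is no reading.
- camera_params(name): a dict with "fovy" (degrees; the focal length in pixels is half the picture's height over the tangent of half this angle, whatever the lens; pixels are square), "cx", "cy" (the principal point, pixels), "dist" ([k1, k2, p1, p2, k3] as OpenCV has them; the pictures are not rectified), "rvec" (rotation vector, rad) and "tvec" (3), from world to camera coordinates, as OpenCV has them; the wrist camera has in their place "hand_eye" (4x4, takes a point from camera to tool coordinates, whose origin is the TCP and whose axes are the flange's). Camera axes: x right, y down, z forward; pixel columns grow to the right and rows downward; lengths in m; the calibration is good to about 2 mm. A picture is of the moment at which its call begins: read the wrist's pose just before it. camera_params takes no time and is no camera call.
- job_done(): hands the job in; it is judged then, once.
The state is a dict: "time": time; "joint_pos": joint angles; "joint_vel": joint speeds; "joint_efforts": joint torques, N m; "tool_pos": TCP position; "tool_rot": TCP orientation; "contact_force": force on the tool from outside, world axes, zero at the start; "ft_torque": the same for the moment, N m; "gripper_width": opening from 0.0 (shut) to 1.0 (fully open); "grasp_force": force on a finger pad.
Only numpy, scipy, OpenCV 4.12 (cv2) and the standard library are available. Lean on these libraries where they do the work, as an engineer would, in place of code of your own. Each camera call takes 0.05 s, during which the arm holds its last target. There are 200 camera calls.

## Task

The coloured tag lying in the black frame of the white order board says which vial is wanted: stand the vial of that colour upright in the white sled and lay the boxed syringe case flat (syringe side up) in the sled with it, setting them down gently without dropping them. Then push the sled by its black post fully home under the clear-roofed bay, and after that flip the green signal lever all the way over, away from the robot. Leave the other two vials, the tags and the amber jar where they are.

Things in the scene. Friction and masses are not known exactly. Their poses are not given: they have to be found in the camera images.
- vial_blue: Glass vial with blue cap and blue band, 30 mm in diameter up to 42 mm, narrowing to a 25 mm wide cap, 60 mm tall, 40 g, standing in the grey tray (tray floor 4 mm above the table, lip 10 mm above the table, inside 58 mm wide; vials about 85 mm apart). Origin: centre of its underside; z up along the vial. Grip it round the body.
- vial_yellow: Same vial with yellow cap and band.
- vial_red: Same vial with red cap and band.
- tag_blue: Blue disc, 40 mm in diameter, 8 mm thick, lying flat on the order board. Origin: centre of its underside. Exactly one of the three tags lies in the black frame: its colour is the order.
- tag_yellow: Yellow disc, same size.
- tag_red: Red disc, same size.
- order_frame (a point): Centre of the black square frame (62 mm between bar centres) on the white order board (210 x 90 mm, 8 mm thick, fixed), at the board's top face. The two other tags lie 85 and 137 mm away, on the rest of the board.
- syringe_case: Rigid white syringe case, 100 mm long (its x axis), 30 mm wide (its y axis), 22 mm thick: white paper-coloured base 16 mm high and full width, with a clear bulge 24 mm wide above. 35 g, lying flat on the table. Origin: centre of its underside. Grip it across its 30 mm width.
- slide: Fixed handover slide, origin on the table. Its y axis is the sled's travel, towards the bay: a clear roof with blue edges, 192 mm wide (x), from 68 to 236 mm along y from the origin, underside 113 mm and top 123 mm above the table, on four 10 mm posts 85 mm either side of the centre line. The sled passes under it with a vial standing.
- sled_floor (a point): Centre of the white sled's inner floor, 18 mm above the table; axes as those of the slide. Inside the sled measures 125 mm across (x) by 170 mm along the travel (y), lip 9 mm above this floor, 5 mm thick. At joint 0 it lies at y = -90 mm on the slide's y axis.
- sled_handle (a point): Centre of the top of the sled's black upright post, 18 mm in diameter, top 100 mm above the table, standing free upwards from 24 mm, 135 mm behind the sled's centre (against the travel).
- sled (a joint): Travel of the sled in m, 0 at the loading end to 0.22 against the stop, fully home under the bay. Starts between 0 and 0.03. Pushed against about 2 N of friction, it stays where it is left.
- signal (a joint): Signal lever angle in rad: 0 leaning towards the robot, 1.0 fully over, away from the robot. Starts between 0 and 0.25 and stays where it is left.
- signal_tip (a point): Centre of the green ball, 26 mm in diameter, at the end of the signal lever (steel stalk 10 mm thick, 70 mm from pivot to ball centre). It swings in the x-z plane of its block, from 34 mm on the robot's side of the pivot to 34 mm beyond it; its top is highest, 105 mm above the table, half way. About 1 N moves it.
- signal_base: The fixed grey block, 70 x 50 mm and 25 mm high, that carries the lever. Origin: centre of its underside. Its x axis points away from the robot, the way the lever is flipped. Pivot 22 mm above the origin, along its y axis.
- amber_jar: Small amber jar with black cap, 42 mm in diameter, 62 mm tall, standing on the table; a bystander. Origin: centre of its underside.
There are look-alikes about, which are no part of the job. What is shaped like the syringe_case but turquoise is not meant.

How it is judged:
On the way, in this order (a step that is already met when the one before it is completed fails the run):
1. the ordered vial stands and the syringe case lies in the sled, both let go (((horizontal distance between tag_blue and order_frame below 0.02 m and x of vial_blue in the frame of sled_floor between -0.055 and 0.055 m and y of vial_blue in the frame of sled_floor between -0.08 and 0.08 m and z of vial_blue in the frame of sled_floor between -0.006 and 0.006 m and angle between vial_blue's own z axis and vertical below 0.12 rad) or (horizontal distance between tag_yellow and order_frame below 0.02 m and x of vial_yellow in the frame of sled_floor between -0.055 and 0.055 m and y of vial_yellow in the frame of sled_floor between -0.08 and 0.08 m and z of vial_yellow in the frame of sled_floor between -0.006 and 0.006 m and angle between vial_yellow's own z axis and vertical below 0.12 rad) or (horizontal distance between tag_red and order_frame below 0.02 m and x of vial_red in the frame of sled_floor between -0.055 and 0.055 m and y of vial_red in the frame of sled_floor between -0.08 and 0.08 m and z of vial_red in the frame of sled_floor between -0.006 and 0.006 m and angle between vial_red's own z axis and vertical below 0.12 rad)) and x of syringe_case in the frame of sled_floor between -0.055 and 0.055 m and y of syringe_case in the frame of sled_floor between -0.08 and 0.08 m and z of syringe_case in the frame of sled_floor between -0.006 and 0.006 m and angle between syringe_case's own z axis and vertical below 0.12 rad and contact force between the fingers and vial_blue below 0.1 N and contact force between the fingers and vial_yellow below 0.1 N and contact force between the fingers and vial_red below 0.1 N and contact force between the fingers and syringe_case below 0.1 N), for 0.2 s.
2. the sled is fully home under the bay, its load still in place (((horizontal distance between tag_blue and order_frame below 0.02 m and x of vial_blue in the frame of sled_floor between -0.055 and 0.055 m and y of vial_blue in the frame of sled_floor between -0.08 and 0.08 m and z of vial_blue in the frame of sled_floor between -0.006 and 0.006 m and angle between vial_blue's own z axis and vertical below 0.12 rad) or (horizontal distance between tag_yellow and order_frame below 0.02 m and x of vial_yellow in the frame of sled_floor between -0.055 and 0.055 m and y of vial_yellow in the frame of sled_floor between -0.08 and 0.08 m and z of vial_yellow in the frame of sled_floor between -0.006 and 0.006 m and angle between vial_yellow's own z axis and vertical below 0.12 rad) or (horizontal distance between tag_red and order_frame below 0.02 m and x of vial_red in the frame of sled_floor between -0.055 and 0.055 m and y of vial_red in the frame of sled_floor between -0.08 and 0.08 m and z of vial_red in the frame of sled_floor between -0.006 and 0.006 m and angle between vial_red's own z axis and vertical below 0.12 rad)) and x of syringe_case in the frame of sled_floor between -0.055 and 0.055 m and y of syringe_case in the frame of sled_floor between -0.08 and 0.08 m and z of syringe_case in the frame of sled_floor between -0.006 and 0.006 m and angle between syringe_case's own z axis and vertical below 0.12 rad and value of joint sled above 0.21 m), for 0.2 s.
3. the signal lever is flipped away from the robot (value of joint sled above 0.21 m and value of joint signal above 0.85 rad), for 0.1 s.
At the end, for the whole second after the job is handed in: Ordered vial upright (0.12 rad) and syringe case flat, right side up (0.12 rad), both within 6 mm of the sled floor; sled beyond 210 of 220 mm; lever beyond 0.85 of 1.0 rad; the other vials upright within 30 mm of their start; all released and at rest (all of step 3 and ((horizontal distance between tag_blue and order_frame below 0.02 m and x of vial_blue in the frame of sled_floor between -0.055 and 0.055 m and y of vial_blue in the frame of sled_floor between -0.08 and 0.08 m and z of vial_blue in the frame of sled_floor between -0.006 and 0.006 m and angle between vial_blue's own z axis and vertical below 0.12 rad) or (horizontal distance between tag_yellow and order_frame below 0.02 m and x of vial_yellow in the frame of sled_floor between -0.055 and 0.055 m and y of vial_yellow in the frame of sled_floor between -0.08 and 0.08 m and z of vial_yellow in the frame of sled_floor between -0.006 and 0.006 m and angle between vial_yellow's own z axis and vertical below 0.12 rad) or (horizontal distance between tag_red and order_frame below 0.02 m and x of vial_red in the frame of sled_floor between -0.055 and 0.055 m and y of vial_red in the frame of sled_floor between -0.08 and 0.08 m and z of vial_red in the frame of sled_floor between -0.006 and 0.006 m and angle between vial_red's own z axis and vertical below 0.12 rad)) and x of syringe_case in the frame of sled_floor between -0.055 and 0.055 m and y of syringe_case in the frame of sled_floor between -0.08 and 0.08 m and z of syringe_case in the frame of sled_floor between -0.006 and 0.006 m and angle between syringe_case's own z axis and vertical below 0.12 rad and ((horizontal distance between tag_blue and order_frame below 0.02 m and distance of each of vial_yellow, vial_red from where it was at the start of the episode below 0.03 m and angle between each of vial_yellow, vial_red's own z axis and vertical below 0.12 rad) or (horizontal distance between tag_yellow and order_frame below 0.02 m and distance of each of vial_blue, vial_red from where it was at the start of the episode below 0.03 m and angle between each of vial_blue, vial_red's own z axis and vertical below 0.12 rad) or (horizontal distance between tag_red and order_frame below 0.02 m and distance of each of vial_blue, vial_yellow from where it was at the start of the episode below 0.03 m and angle between each of vial_blue, vial_yellow's own z axis and vertical below 0.12 rad)) and linear speed of each of syringe_case, vial_blue, vial_yellow, vial_red below 0.02 m/s); the robot touches nothing.
It fails at once if a vial or the syringe case is dropped (falls freely at over 0.7 m/s, about 25 mm) ((contact force between anything else and vial_blue below 0.02 N and linear speed of vial_blue above 0.7 m/s) or (contact force between anything else and vial_yellow below 0.02 N and linear speed of vial_yellow above 0.7 m/s) or (contact force between anything else and vial_red below 0.02 N and linear speed of vial_red above 0.7 m/s) or (contact force between anything else and syringe_case below 0.02 N and linear speed of syringe_case above 0.7 m/s)).
It fails at once if a tag is moved by more than 15 mm, or the amber jar by more than 40 mm (distance of any of tag_blue, tag_yellow, tag_red from where it was at the start of the episode above 0.015 m or distance of amber_jar from where it was at the start of the episode above 0.04 m).
It also fails if it takes over 67 s, if anything falls off the work surface, if the arm or the gripper's body presses on something with over 40 N, if the wrist force passes 120 N, or if a joint passes its speed limit or range.

## Working session

There is one attempt and no reset: what is moved stays moved. The work goes in short steps, Python scripts to look and compute and a tool call to move; the robot and the scene stay as the last step left them, time stands still between calls to the robot, and variables do not carry over. Pictures are saved under pics/ and viewed, at most 10 in all, crops included, and the job is handed in when it is done.

Besides the shell and the picture viewer there is one more tool, called after ">>>" as a command line: name --argument value ..., lists and objects as JSON in quotes. jog_arm: Moves the arm, as the interface text tells. Its arguments: {"type":"object","properties":{"targets":{"type":"array"}},"required":["targets"]}

```bash
mkdir -p pics; ls; python3 - <<'E'
from plant import *
import cv2,numpy as np
for n in ("scene","top"):
    p,d=grab_frame(n); cv2.imwrite(f"pics/{n}0.png",p[:,:,::-1]); np.savez(f"pics/{n}0.npz",p=p,d=d)
    print(n,camera_params(n),(d>0).mean())
print(camera_params("wrist"));s=state();print(s)
a=cv2.imread("pics/scene0.png");b=cv2.imread("pics/top0.png")
E
```

```text
pics
scene {'fovy': 47.50880757548519, 'cx': 250.1975337971478, 'cy': 186.5205315359603, 'dist': array([0.0423595, 0.       , 0.       , 0.       , 0.       ]), 'rvec': array([ 1.1304576 ,  2.30540652, -1.08946491]), 'tvec': array([ 0.30532513, -0.1957316 ,  1.50510824])} 0.9958750406901041
top {'fovy': 56.39243145779548, 'cx': 252.57885031553226, 'cy': 190.72936261434145, 'dist': array([-0.10013269,  0.        ,  0.        ,  0.        ,  0.        ]), 'rvec': array([ 2.17391327, -2.21273859,  0.05166389]), 'tvec': array([0.04244396, 0.47886127, 0.99864191])} 0.9960174560546875
{'fovy': 60.19670147945755, 'cx': 255.52130909571872, 'cy': 193.15542920117002, 'dist': array([-0.07740362,  0.        ,  0.        ,  0.        ,  0.        ]), 'hand_eye': array([[-1.13844401e-03, -9.46951330e-01, -3.21374988e-01,
         8.27419722e-02],
       [ 9.99999286e-01, -9.61001887e-04, -7.10762176e-04,
         4.88407330e-04],
       [ 3.64215218e-04, -3.21375568e-01,  9.46951747e-01,
        -1.42763298e-01],
       [ 0.00000000e+00,  0.00000000e+00,  0.00000000e+00,
         1.00000000e+00]])}
{'time': 0.1, 'joint_pos': array([ 1.02496300e+00,  5.32958475e-02,  1.61417631e+00, -2.10709233e-05,
        1.47601162e+00, -1.18974768e-01]), 'joint_vel': array([ 0.00147984, -0.00067165, -0.0045469 , -0.00032995, -0.00194315,
       -0.00179487]), 'joint_efforts': array([ 4.60406427e-04, -3.94899201e+01, -3.71366107e+01, -1.65447309e-04,
        3.82262937e-03,  1.72535420e-05]), 'tool_pos': array([0.25844789, 0.56842788, 0.23017114]), 'tool_rot': array([-2.98639449e-04,  2.11811528e-01,  9.77310075e-01, -8.97225241e-04]), 'contact_force': array([-0.24353905,  0.3112748 , -0.62818377]), 'ft_torque': array([-0.0020793 ,  0.01658334,  0.03981828]), 'grasp_force': 0.0, 'gripper_width': 1.00064014217084}
```

View pics/scene0.png

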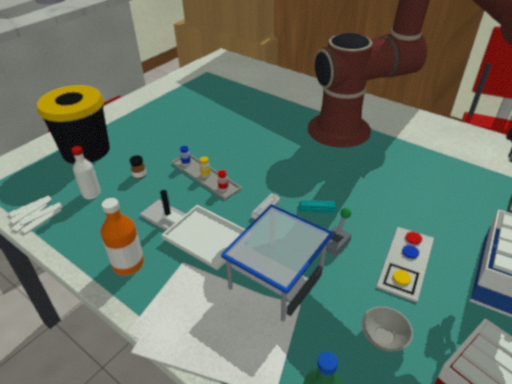

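View pics/top0.png

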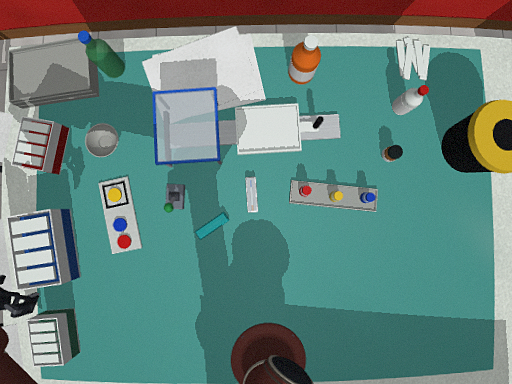

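The order is yellow: the yellow tag lies in the black frame (scene 401,277; top 115,195).

Candidates:
- **Yellow things:** the yellow vial in the grey tray (scene 204,166; top 338,196), the yellow tag, and the yellow bin lid (top 500,135). I choose the tray vial.
- **Case shapes:** the white case (scene 265,207; top 252,194), the turquoise look-alike (top 212,225), and white sticks (top 412,57). I choose the white case.

The sled is at top (268,128), its post top at (321,122), and the green ball at (168,208).

```bash
cat > h.py <<'E'
from plant import *
import cv2, numpy as np
from scipy.spatial.transform import Rotation as R
def pose():
    s=state(); q=s["tool_rot"]; T=np.eye(4)
    T[:3,:3]=R.from_quat([q[1],q[2],q[3],q[0]]).as_matrix(); T[:3,3]=s["tool_pos"]; return T
def cam(n,T=None):
    c=camera_params(n); f=192/np.tan(np.radians(c["fovy"]/2))
    K=np.array([[f,0,c["cx"]],[0,f,c["cy"]],[0,0,1]])
    if n=="wrist": W=T@c["hand_eye"]
    else:
        W=np.eye(4); W[:3,:3]=cv2.Rodrigues(c["rvec"])[0].T; W[:3,3]=-W[:3,:3]@c["tvec"]
    return K,c["dist"],W
def rays(C,uv):
    K,d,W=C; p=cv2.undistortPoints(np.float64(uv).reshape(-1,1,2),K,d)[:,0]
    return W[:3,3], np.c_[p,np.ones(len(p))]@W[:3,:3].T
def plane(C,uv,z):
    o,v=rays(C,uv); return o+v*((z-o[2])/v[:,2])[:,None]
def tri(Cs,uvs):
    A=np.zeros((3,3));b=np.zeros(3);L=[]
    for C,uv in zip(Cs,uvs):
        o,v=rays(C,[uv]);v=v[0]/np.linalg.norm(v[0]);P=np.eye(3)-np.outer(v,v);A+=P;b+=P@o;L.append((P,o))
    x=np.linalg.solve(A,b); return x,max(np.linalg.norm(P@(x-o)) for P,o in L)
def blob(img,lo,hi,box,k=0):
    """largest HSV blob in box x0,y0,x1,y1: centroid, area, minAreaRect"""
    x0,y0,x1,y1=box; hsv=cv2.cvtColor(np.ascontiguousarray(img[y0:y1,x0:x1]),cv2.COLOR_RGB2HSV)
    m=cv2.inRange(hsv,np.array(lo),np.array(hi))
    if k: m=cv2.morphologyEx(m,cv2.MORPH_CLOSE,np.ones((k,k),np.uint8))
    n,l,st,ce=cv2.connectedComponentsWithStats(m)
    if n<2: return None
    i=1+np.argmax(st[1:,4]); c=max(cv2.findContours((l==i).astype(np.uint8),cv2.RETR_EXTERNAL,2)[0],key=cv2.contourArea)
    r=cv2.boxPoints(cv2.minAreaRect(c))+[x0,y0]
    return ce[i]+[x0,y0],st[i,4],r
def local(P):
    """world points -> jog units (25 mm) in the tool frame now"""
    T=pose(); return (np.atleast_2d(P)-T[:3,3])@T[:3,:3]/0.025
E
python3 - <<'E'
from h import *
np.set_printoptions(precision=4,suppress=True)
S=cam("scene");T=cam("top");s=np.load("pics/scene0.npz")["p"];t=np.load("pics/top0.npz")["p"]
def two(n,lo,hi,bs,bt):
    a=blob(s,lo,hi,bs);b=blob(t,lo,hi,bt)
    print(n,a and (a[0],a[1]),b and (b[0],b[1]), *(tri([S,T],[a[0],b[0]]) if a is not None and b is not None else []))
Y=((20,120,100),(35,255,255));B=((105,120,60),(130,255,255));Rd=((170,120,80),(180,255,255))
two("ycap",*Y,(195,150,215,182),(325,185,350,208))
two("bcap",*B,(175,140,195,165),(358,185,380,208))
two("rcap",*Rd,(213,165,232,190),(295,180,316,200))
two("ball",(45,100,50),(75,255,255),(335,205,357,225),(155,198,180,215))
two("ytag",*Y,(380,260,420,295),(100,180,130,210))
two("post",(0,0,0),(180,255,60),(155,185,175,220),(308,112,330,132))
W=((0,0,140),(180,60,255))
for n,z,box in (("case",.022,(235,160,268,222)),("sled",.027,(222,95,305,160))):
    b=blob(t,*W,box);print(n,b[0],b[1],plane(T,[b[0]],z),plane(T,b[2],z))
b=blob(t,(0,0,0),(180,60,90),(155,180,195,212));print("sigblock",b[0],b[1],plane(T,[b[0]],.025),plane(T,b[2],.025))
b=blob(t,*B,(145,80,225,170));print("roof",plane(T,b[2],.123))
b=blob(t,(0,60,10),(30,255,120),(380,140,405,165));print("jar",b and plane(T,[b[0]],.06))
v=t[140:225,225:280];cv2.imwrite("pics/crop.png",np.hstack([cv2.resize(v,(388,600),interpolation=2)[:,:,::-1],cv2.resize(s[185:245,235:275],(400,600),interpolation=2)[:,:,::-1]]))
E
```

```text
ycap (array([203.5   , 160.2857]), np.int32(56)) (array([337.7681, 195.2464]), np.int32(69)) [ 0.4615 -0.1978  0.0561] 0.0010092826527481223
bcap (array([183.8511, 149.0426]), np.int32(47)) (array([369.7067, 196.92  ]), np.int32(75)) [ 0.4553 -0.2857  0.0561] 0.000963062903592156
rcap (array([220.8, 185.2]), np.int32(5)) (array([299.75, 190.5 ]), np.int32(4)) [ 0.4825 -0.1049  0.0198] 0.008169180709701646
ball (array([345.4805, 212.6494]), np.int32(77)) (array([168.0896, 207.0896]), np.int32(67)) [0.4371 0.2563 0.084 ] 0.0007838987024376012
ytag (array([401.5135, 276.7793]), np.int32(222)) (array([114.2333, 194.4867]), np.int32(150)) [0.4763 0.4308 0.0116] 0.0008521232393624652
post (array([165.0157, 201.6142]), np.int32(127)) (array([317.6269, 121.9851]), np.int32(67)) [ 0.6619 -0.1475  0.0631] 0.0008929834666951033
case [251.2813 194.9025] 359 [[0.4674 0.0378 0.022 ]] [[0.5177 0.0553 0.022 ]
 [0.5193 0.0258 0.022 ]
 [0.42   0.0205 0.022 ]
 [0.4184 0.0498 0.022 ]]
sled [264.2882 125.5588] 3719 [[ 0.662  -0.0023  0.027 ]] [[ 0.753   0.1161  0.027 ]
 [ 0.7489 -0.1172  0.027 ]
 [ 0.5793 -0.1121  0.027 ]
 [ 0.5834  0.1178  0.027 ]]
sigblock [173.7054 196.1786] 112 [[0.4675 0.2552 0.025 ]] [[0.4823 0.2684 0.025 ]
 [0.4818 0.2401 0.025 ]
 [0.4454 0.2404 0.025 ]
 [0.4458 0.2687 0.025 ]]
roof [[0.7393 0.2939 0.123 ]
 [0.7446 0.1231 0.123 ]
 [0.5521 0.1134 0.123 ]
 [0.5455 0.2807 0.123 ]]
jar [[ 0.5706 -0.3384  0.06  ]]
```

View pics/crop.png

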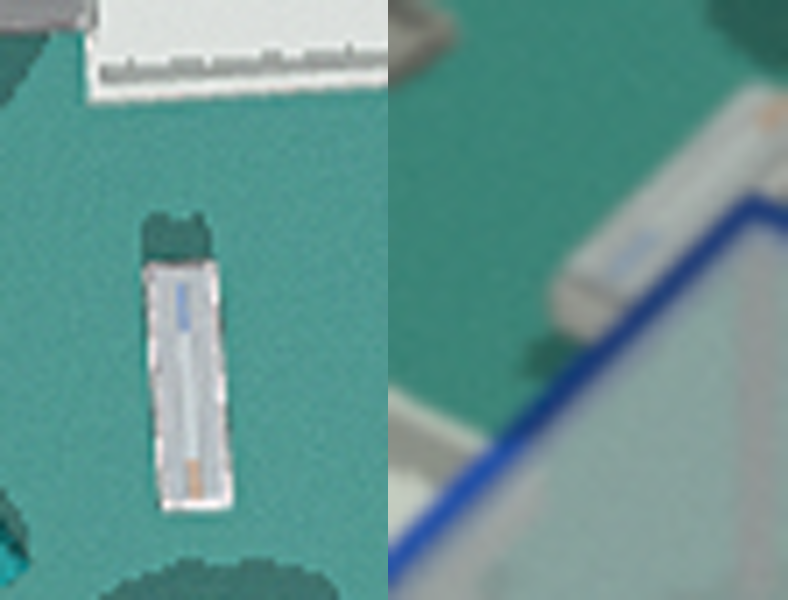

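The crop confirms the case: white with a syringe under the clear bulge, long axis about along world x (yaw about 3°), and the turquoise one is not chosen. The heights are consistent (cap about 0.056, ball 0.084, tag 0.012). I move above the case.

>>> jog_arm --targets '[[[-2,-2,0],[0,0,-1.2],60],[[-4,-4,0],[0,0,-2.4],60],[[-6.2,-6,0],[0,0,-3.4],60],[[-8.3,-8,0],[0,0,-3.4],60],[[-10.3,-10,0],[0,0,-3.4],60],[[-12.4,-12,0],[0,0,-3.4],60],[[-14.4,-14,0],[0,0,-3.4],60],[[-16,-15.4,0],[0,0,-3.4],60]]'

```text
time: 1.1
tool_pos: [0.4424, 0.102, 0.2311]
tool_rot: [0.0, -0.024, 1.0, 0.0]
contact_force: [0.7, 1.1, -0.5]
gripper_width: 0.598
grasp_force: 0.0
```

>>> jog_arm --targets '[[[0,0,0],[0,0,0],60],[[0,0,0],[0,0,0],60]]'

```text
time: 1.35
tool_pos: [0.442, 0.104, 0.2309]
tool_rot: [-0.0, -0.024, 1.0, 0.0]
contact_force: [0.2, 1.1, -0.5]
gripper_width: 0.599
grasp_force: 0.0
```

```bash
python3 - <<'E'
from h import *
np.set_printoptions(precision=4,suppress=True)
T=pose();p,d=grab_frame("wrist");cv2.imwrite("pics/w1.png",p[:,:,::-1]);np.savez("pics/w1.npz",p=p,d=d,T=T)
print(T)
E
```

```text
[[-0.9989 -0.0472 -0.001   0.442 ]
 [-0.0472  0.9989  0.0004  0.104 ]
 [ 0.001   0.0005 -1.      0.2309]
 [ 0.      0.      0.      1.    ]]
```

View pics/w1.png

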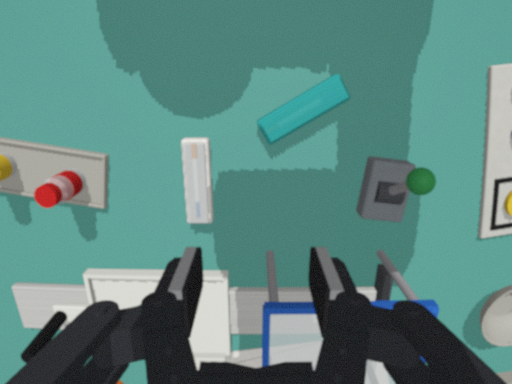

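The wrist picture shows the white case at (198,181), the red vial at (60,188), the sled near rim from (88,270) to (228,270), and the signal block at (387,188) with its ball at (421,181).

```bash
python3 - <<'E'
from h import *
np.set_printoptions(precision=4,suppress=True)
z=np.load("pics/w1.npz");p=z["p"];W=cam("wrist",z["T"]);T=cam("top");t=np.load("pics/top0.npz")["p"]
w=((0,0,140),(180,70,255))
b=blob(p,*w,(175,130,222,230),5);a=blob(t,*w,(238,165,268,222),3)
print("case px",b[0],b[2],"tri",tri([W,T],[b[0],a[0]]))
c=plane(W,b[2],.019);print(c,c.mean(0),[np.linalg.norm(c[i]-c[i-1]) for i in range(4)])
g=blob(p,(45,100,30),(75,255,255),(400,160,445,205));g2=blob(t,(45,100,50),(75,255,255),(155,198,180,215))
print("ball",g[:2],tri([W,T],[g[0],g2[0]]))
k=blob(p,(0,0,0),(180,70,110),(350,145,420,230));print("block",k[0],plane(W,k[2],.025))
print("near rim",plane(W,[[86,270],[229,270]],.027))
print("case in jog units", local([0.468,0.038,0.02]))
E
```

```text
case px [196.8128 179.0926] [[179.5502 137.2282]
 [209.3692 135.699 ]
 [213.8361 222.8033]
 [184.017  224.3325]] tri (array([0.4684, 0.0382, 0.0104]), np.float64(0.00023623642592397216))
[[0.4198 0.0215 0.019 ]
 [0.4168 0.0537 0.019 ]
 [0.5182 0.0592 0.019 ]
 [0.5219 0.0241 0.019 ]] [0.4692 0.0396 0.019 ] [np.float64(0.10212806715409893), np.float64(0.03229880709258711), np.float64(0.10155447876796762), np.float64(0.03522897747572589)]
ball (array([420.4439, 180.9439]), np.int32(588)) (array([0.4369, 0.2556, 0.0886]), np.float64(0.0004243181109104612))
block [383.8349 188.9825] [[0.5001 0.2206 0.025 ]
 [0.4256 0.2253 0.025 ]
 [0.4341 0.2796 0.025 ]
 [0.5106 0.2784 0.025 ]]
near rim [[ 0.5863 -0.0982  0.027 ]
 [ 0.5759  0.0786  0.027 ]]
case in jog units [[-0.9224 -2.7181  8.4353]]
```

>>> jog_arm --targets '[[[-0.5,-1.5,1.5],[0,0,0],60],[[-0.9,-2.65,3.5],[0,0,0],60],[[-0.9,-2.65,5.5],[0,0,0],60],[[-0.9,-2.65,7],[0,0,0],60],[[-0.9,-2.65,8.2],[0,0,0],60],[[-0.9,-2.65,8.9],[0,0,0],60],[[-0.9,-2.65,9.0],[0,0,0],60],[[-0.9,-2.65,9.0],[0,0,0],60]]'

```text
time: 2.4
tool_pos: [0.4688, 0.0392, 0.0073]
tool_rot: [0.001, -0.024, 1.0, -0.0]
contact_force: [0.4, 0.1, -0.2]
gripper_width: 0.6
grasp_force: 0.0
```

>>> jog_arm --targets '[[[0,0,0],[0,0,0],20],[[0,0,0],[0,0,0],20],[[0,0,0],[0,0,0],20],[[0,0,0],[0,0,0],20],[[0,0,0],[0,0,0],20]]'

```text
time: 3.02
tool_pos: [0.4695, 0.0387, 0.0081]
tool_rot: [0.001, -0.024, 1.0, -0.0]
contact_force: [-0.8, 0.9, 6.7]
gripper_width: 0.328
grasp_force: 60.0
```

>>> jog_arm --targets '[[[0,0,-0.6],[0,0,0],20],[[0,0,-1.8],[0,0,0],20],[[-0.5,-0.3,-3.5],[0,0,0],20],[[-1.5,-0.8,-5.3],[0,0,0],20],[[-2.7,-1.4,-7],[0,0,0],20],[[-4,-2,-8.6],[0,0,0],20],[[-5.1,-2.6,-10],[0,0,0],20],[[-5.1,-2.6,-10.1],[0,0,0],20]]'

```text
time: 4.03
tool_pos: [0.6009, -0.0211, 0.2633]
tool_rot: [0.003, -0.023, 1.0, -0.001]
contact_force: [-0.3, 0.1, 0.5]
gripper_width: 0.328
grasp_force: 59.3
```

>>> jog_arm --targets '[[[0,0,0],[0,0,0],20],[[0,0,0],[0,0,0],20]]'

```text
time: 4.28
tool_pos: [0.5968, -0.0195, 0.2568]
tool_rot: [-0.002, -0.024, 1.0, 0.0]
contact_force: [-0.2, -0.2, -0.8]
gripper_width: 0.323
grasp_force: 59.3
```

```bash
python3 - <<'E'
from h import *
np.set_printoptions(precision=4,suppress=True)
T=pose();p,d=grab_frame("wrist");cv2.imwrite("pics/w2.png",p[:,:,::-1]);np.savez("pics/w2.npz",p=p,d=d,T=T)
print(T)
E
```

```text
[[-0.9988 -0.0483 -0.0034  0.5968]
 [-0.0483  0.9988  0.0006 -0.0195]
 [ 0.0034  0.0007 -1.      0.2568]
 [ 0.      0.      0.      1.    ]]
```

View pics/w2.png

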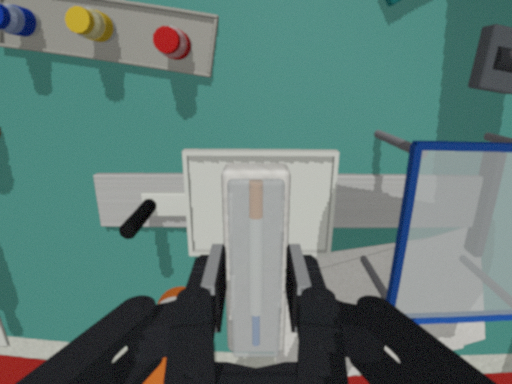

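The picture shows the case held straight between the pads, the sled's outer rim corners at (183,150), (338,150), (190,256) and (332,250), the post top at about (129,229), and the yellow cap at (80,22).

```bash
python3 - <<'E'
from h import *
np.set_printoptions(precision=4,suppress=True)
z=np.load("pics/w2.npz");p=z["p"];W=cam("wrist",z["T"]);T=cam("top");t=np.load("pics/top0.npz")["p"]
hsv=cv2.cvtColor(p,cv2.COLOR_RGB2HSV);m=cv2.inRange(hsv,np.array((0,0,180)),np.array((180,40,255)))
# outer rim: left/right edges on rows 160..230, near edge on columns 195..325
L=[(np.flatnonzero(m[r,170:230])[0]+170,r) for r in range(160,192,4)]+[(np.flatnonzero(m[r,184:230])[0]+184,r) for r in range(216,240,4)]
Rr=[(np.flatnonzero(m[r,300:345])[-1]+300,r) for r in range(160,240,4)]
N=[(c,np.flatnonzero(m[130:180,c])[0]+130) for c in list(range(192,330,6))]
def line(q):
    P=plane(W,q,.027)[:,:2];c=np.median(P,0);u,s,v=np.linalg.svd(P-P.mean(0));return c,v[0]*np.sign(v[0][np.argmax(abs(v[0]))]),s[1]
for n,q in(("L",L),("R",Rr),("N",N)):print(n,*line(q))
b=blob(p,(0,0,0),(180,255,60),(112,195,160,243));c=b[2];print("post rect",c,plane(W,c,.1))
print("post top",plane(W,[[128.5,231]],.1))
Y=((20,120,100),(35,255,255));y=blob(p,*Y,(62,0,115,42));y2=blob(t,*Y,(325,185,350,208))
print("ycap",y[0],y[1],tri([W,T],[y[0],y2[0]]), plane(W,[y[0]],.06))
E
```

```text
L [ 0.6348 -0.1015] [0.999  0.0453] 0.0015758395927322512
R [0.6418 0.0691] [ 0.9838 -0.1791] 0.007005963317382481
N [ 0.589  -0.0166] [-0.0408  0.9992] 0.0014232178286381705
post rect [[117.0855 230.4798]
 [148.0451 197.3088]
 [159.019  207.5511]
 [128.0594 240.7221]] [[ 0.6614 -0.1557  0.1   ]
 [ 0.6244 -0.1218  0.1   ]
 [ 0.6345 -0.1116  0.1   ]
 [ 0.6723 -0.1453  0.1   ]]
post top [[ 0.6614 -0.144   0.1   ]]
ycap [79.3055 20.0063] 635 (array([ 0.4609, -0.1972,  0.0551]), np.float64(4.946379856697899e-05)) [[ 0.4616 -0.1946  0.06  ]]
```

Sled centre is about (0.654, -0.011) with yaw 2.5°, and the yellow vial is at (0.461, -0.197). I lower the case onto the sled's bay-side half.

>>> jog_arm --targets '[[[-1.2,0.9,0.5],[0,0,0],20],[[-2.3,1.75,2],[0,0,0],20],[[-2.3,1.75,4],[0,0,0],20],[[-2.3,1.75,6],[0,0,0],20],[[-2.3,1.75,7.4],[0,0,0],20],[[-2.3,1.75,8.2],[0,0,0],20],[[-2.3,1.75,8.4],[0,0,0],20],[[-2.3,1.75,8.4],[0,0,0],20]]'

```text
time: 5.32
tool_pos: [0.6545, 0.0264, 0.0499]
tool_rot: [0.001, -0.024, 1.0, -0.0]
contact_force: [0.2, -0.6, -0.2]
gripper_width: 0.327
grasp_force: 59.3
```

>>> jog_arm --targets '[[[0,0,0.4],[0,0,0],20],[[0,0,0.7],[0,0,0],20],[[0,0,0.8],[0,0,0],20],[[0,0,0.87],[0,0,0],20],[[0,0,0.87],[0,0,0],20],[[0,0,0.87],[0,0,0],20]]'

```text
time: 6.08
tool_pos: [0.654, 0.0264, 0.0273]
tool_rot: [0.0, -0.024, 1.0, -0.0]
contact_force: [-0.4, 0.9, 0.0]
gripper_width: 0.328
grasp_force: 59.3
```

>>> jog_arm --targets '[[[0,0,0.04],[0,0,0],20],[[0,0,0.08],[0,0,0],20],[[0,0,0.08],[0,0,0],20]]'

```text
time: 6.45
tool_pos: [0.654, 0.0264, 0.0261]
tool_rot: [0.0, -0.024, 1.0, -0.0]
contact_force: [-3.1, -0.3, 5.1]
gripper_width: 0.324
grasp_force: 59.9
```

>>> jog_arm --targets '[[[0,0,0],[0,0,0],50],[[0,0,0],[0,0,0],50],[[0,0,0],[0,0,0],50],[[0,0,0],[0,0,0],50],[[0,0,-0.8],[0,0,0],50],[[0,0,-2.5],[0,0,0],55],[[0,0,-4.5],[0,0,0],60],[[0,0,-6.4],[0,0,0],60]]'

```text
time: 7.45
tool_pos: [0.654, 0.0264, 0.1886]
tool_rot: [0.001, -0.024, 1.0, -0.0]
contact_force: [1.1, -0.1, -0.1]
gripper_width: 0.6
grasp_force: 0.0
```

>>> jog_arm --targets '[[[1.3,-1.3,0],[0,0,0],60],[[2.9,-3,0],[0,0,0],60],[[4.6,-4.8,0],[0,0,0],60],[[6.2,-6.5,0],[0,0,0],60],[[7.5,-7.9,0],[0,0,0],60],[[8.1,-8.5,0],[0,0,0],60],[[8.1,-8.5,0],[0,0,0],60],[[8.1,-8.5,0],[0,0,0],60]]'

```text
time: 8.45
tool_pos: [0.4623, -0.1952, 0.1861]
tool_rot: [0.001, -0.024, 1.0, -0.0]
contact_force: [0.3, 0.7, 0.1]
gripper_width: 0.601
grasp_force: 0.0
```

```bash
python3 - <<'E'
from h import *
np.set_printoptions(precision=4,suppress=True)
T=pose();p,d=grab_frame("wrist");t,dt=grab_frame("top");np.savez("pics/w3.npz",p=p,T=T,t=t)
cv2.imwrite("pics/w3.png",np.hstack([p[:,:,::-1][:, :],cv2.resize(t[80:180,200:360],(288,384),interpolation=2)[:,:,::-1]]))
W=cam("wrist",T);Y=((20,120,100),(35,255,255));b=blob(p,*Y,(150,60,360,300));print(b[0],b[1],b[2],plane(W,[b[0]],.058));print(T[:3,3])
E
```

```text
[255.223  182.4432] 704 [[241. 167.]
 [269. 167.]
 [269. 197.]
 [241. 197.]] [[ 0.4622 -0.1953  0.058 ]]
[ 0.4623 -0.1952  0.1861]
```

View pics/w3.png

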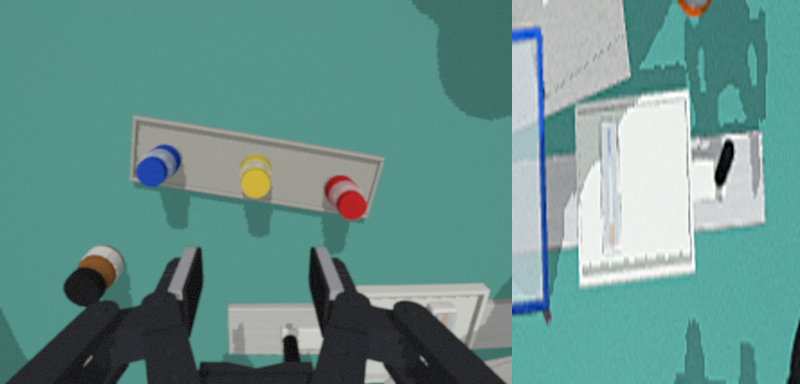

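The crop shows the case lying flat in the bay-side half of the sled. The yellow cap (255,182) is right under the TCP, so I descend, grip and lift.

>>> jog_arm --targets '[[[0,0,1.2],[0,0,0],60],[[0,0,3],[0,0,0],60],[[0,0,4.6],[0,0,0],60],[[0,0,5.8],[0,0,0],60],[[0,0,6.4],[0,0,0],60],[[0,0,6.6],[0,0,0],60],[[0,0,6.6],[0,0,0],60],[[0,0,6.6],[0,0,0],60]]'

```text
time: 9.55
tool_pos: [0.4627, -0.1961, 0.0215]
tool_rot: [0.001, -0.024, 1.0, -0.001]
contact_force: [0.3, -0.4, 0.2]
gripper_width: 0.602
grasp_force: 0.0
```

>>> jog_arm --targets '[[[0,0,0],[0,0,0],20],[[0,0,0],[0,0,0],20],[[0,0,0],[0,0,0],20],[[0,0,0],[0,0,0],20],[[0,0,0],[0,0,0],20]]'

```text
time: 10.18
tool_pos: [0.4625, -0.1961, 0.0213]
tool_rot: [0.001, -0.024, 1.0, -0.001]
contact_force: [-0.9, 0.2, 5.9]
gripper_width: 0.332
grasp_force: 59.6
```

>>> jog_arm --targets '[[[0,0,-0.5],[0,0,0],20],[[0,0,-1.6],[0,0,0],20],[[0,0,-3.2],[0,0,0],20],[[0,0,-4.8],[0,0,0],20],[[-0.6,0.4,-5.6],[0,0,0],20],[[-1.9,1.3,-5.6],[0,0,0],20],[[-3.4,2.3,-5.6],[0,0,0],20],[[-5,3.4,-5.6],[0,0,0],20]]'

```text
time: 11.18
tool_pos: [0.5831, -0.1038, 0.1604]
tool_rot: [-0.0, -0.024, 1.0, -0.0]
contact_force: [0.9, -0.2, -0.4]
gripper_width: 0.33
grasp_force: 59.1
```

>>> jog_arm --targets '[[[-1.3,0.9,0],[0,0,0],20],[[-2.4,1.6,0],[0,0,0],20],[[-3,2,0.4],[0,0,0],20],[[-3,2,1.6],[0,0,0],20],[[-3,2,2.9],[0,0,0],20],[[-3,2,3.9],[0,0,0],20],[[-3,2,4.2],[0,0,0],20],[[-3,2,4.2],[0,0,0],20]]'

```text
time: 12.18
tool_pos: [0.6548, -0.0511, 0.0551]
tool_rot: [-0.0, -0.024, 1.0, 0.0]
contact_force: [0.3, -0.8, -0.3]
gripper_width: 0.329
grasp_force: 59.1
```

>>> jog_arm --targets '[[[0,0,0.4],[0,0,0],20],[[0,0,0.65],[0,0,0],20],[[0,0,0.75],[0,0,0],20],[[0,0,0.8],[0,0,0],20],[[0,0,0.8],[0,0,0],20]]'

```text
time: 12.8
tool_pos: [0.6552, -0.0511, 0.0353]
tool_rot: [0.0, -0.024, 1.0, -0.0]
contact_force: [0.6, 0.4, 1.1]
gripper_width: 0.33
grasp_force: 59.3
```

>>> jog_arm --targets '[[[0,0,0.03],[0,0,0],20],[[0,0,0.06],[0,0,0],20],[[0,0,0.06],[0,0,0],20]]'

```text
time: 13.18
tool_pos: [0.6554, -0.0511, 0.0353]
tool_rot: [0.0, -0.024, 1.0, -0.0]
contact_force: [-3.6, 0.5, 7.2]
gripper_width: 0.333
grasp_force: 60.1
```

>>> jog_arm --targets '[[[0,0,0],[0,0,0],55],[[0,0,0],[0,0,0],55],[[0,0,0],[0,0,0],55],[[0,0,-0.2],[0,0,0],55],[[0,0,-1],[0,0,0],55],[[0,0,-2.5],[0,0,0],55],[[0,0,-4.5],[0,0,0],60],[[0,0,-5.8],[0,0,0],60]]'

```text
time: 14.18
tool_pos: [0.6563, -0.0513, 0.1838]
tool_rot: [0.003, -0.024, 1.0, -0.001]
contact_force: [-0.2, -0.5, 0.3]
gripper_width: 0.603
grasp_force: 0.0
```

>>> jog_arm --targets '[[[0,-1,0],[0,0,0],60],[[0,-2.6,0],[0,0,0],60],[[0,-3.8,0],[0,0,0],60],[[0,-3.8,0],[0,0,0],60]]'

```text
time: 14.68
tool_pos: [0.6587, -0.1488, 0.1776]
tool_rot: [-0.001, -0.022, 1.0, 0.0]
contact_force: [-0.6, 0.8, -0.3]
gripper_width: 0.603
grasp_force: 0.0
```

```bash
python3 - <<'E'
from h import *
np.set_printoptions(precision=4,suppress=True)
T=pose();p,d=grab_frame("wrist");t,dt=grab_frame("top");s,_=grab_frame("scene")
cv2.imwrite("pics/w4.png",np.hstack([p[:,:,::-1],cv2.resize(t[80:180,200:360],(288,192),interpolation=2)[:,:,::-1].repeat(2,0)]))
c=np.hstack([p,np.vstack([cv2.resize(t[80:180,220:350],(288,192)),cv2.resize(s[150:250,130:280],(288,192))])]);cv2.imwrite("pics/w4.png",c[:,:,::-1])
print(T[:3,3])
E
```

```text
[ 0.6587 -0.1488  0.1776]
```

View pics/w4.png

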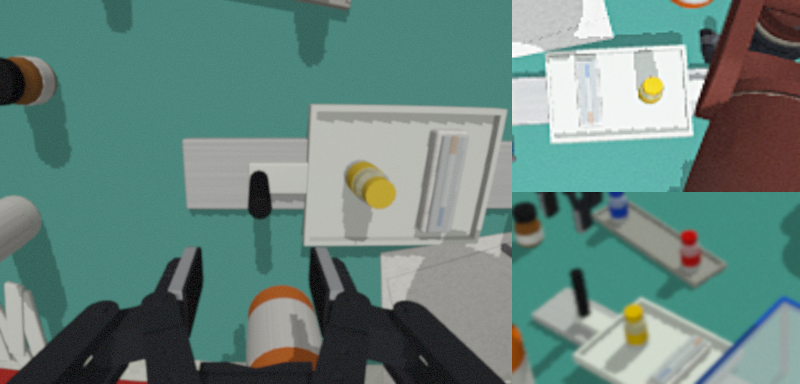

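The yellow vial stands and the case lies flat in the sled. The post top, at (260,207), lies between the fingers, so I lower the open fingers over it and push in the travel direction, which is tool +y.

>>> jog_arm --targets '[[[0,0.1,1.2],[0,0,0],60],[[0,0.1,2.8],[0,0,0],60],[[0,0.1,4.2],[0,0,0],60],[[0,0.1,5],[0,0,0],50],[[0,0.1,5.1],[0,0,0],40],[[0,0.1,5.1],[0,0,0],40]]'

```text
time: 15.58
tool_pos: [0.6604, -0.1435, 0.0525]
tool_rot: [0.001, -0.024, 1.0, -0.0]
contact_force: [0.9, -1.1, 0.7]
gripper_width: 0.398
grasp_force: 0.0
```

>>> jog_arm --targets '[[[0,0.2,0],[0,0,0],40],[[0,0.5,0],[0,0,0],40],[[0,0.9,0],[0,0,0],40],[[0,1.4,0],[0,0,0],40],[[0,1.9,0],[0,0,0],40],[[0,2.4,0],[0,0,0],40],[[0,2.9,0],[0,0,0],40],[[0,3.4,0],[0,0,0],40]]'

```text
time: 16.58
tool_pos: [0.6554, -0.0577, 0.051]
tool_rot: [0.0, -0.024, 1.0, -0.0]
contact_force: [2.1, -2.8, 0.9]
gripper_width: 0.4
grasp_force: 1.3
```

>>> jog_arm --targets '[[[0,0.5,0],[0,0,0],40],[[0,1,0],[0,0,0],40],[[0,1.5,0],[0,0,0],40],[[0,2,0],[0,0,0],40],[[0,2.5,0],[0,0,0],40],[[0,3,0],[0,0,0],40],[[0,3.4,0],[0,0,0],40],[[0,3.6,0],[0,0,0],40]]'

```text
time: 17.58
tool_pos: [0.6507, 0.0321, 0.0509]
tool_rot: [-0.0, -0.024, 1.0, 0.0]
contact_force: [1.0, -2.8, 0.1]
gripper_width: 0.399
grasp_force: 1.1
```

>>> jog_arm --targets '[[[0,0.2,0],[0,0,0],40],[[0,0.4,0],[0,0,0],40],[[0,0.5,0],[0,0,0],40],[[0,0.5,0],[0,0,0],40]]'

```text
time: 18.08
tool_pos: [0.65, 0.0442, 0.0508]
tool_rot: [-0.0, -0.024, 1.0, 0.0]
contact_force: [0.2, -0.1, 0.6]
gripper_width: 0.403
grasp_force: 0.1
```

>>> jog_arm --targets '[[[0,0.2,0],[0,0,0],40],[[0,0.4,0],[0,0,0],40],[[0,0.5,0],[0,0,0],40],[[0,0.5,0],[0,0,0],40]]'

```text
time: 18.58
tool_pos: [0.6496, 0.0543, 0.0508]
tool_rot: [-0.0, -0.024, 1.0, -0.002]
contact_force: [-0.4, -9.3, -0.5]
gripper_width: 0.399
grasp_force: 4.6
```

>>> jog_arm --targets '[[[0,0.1,0],[0,0,0],40],[[0,0.1,0],[0,0,0],40],[[0,0,0],[0,0,0],40],[[0,-0.2,0],[0,0,0],45],[[0,-0.3,0],[0,0,0],55]]'

```text
time: 19.2
tool_pos: [0.6501, 0.0492, 0.051]
tool_rot: [-0.0, -0.024, 1.0, 0.0]
contact_force: [-0.4, 0.3, -0.3]
gripper_width: 0.548
grasp_force: 0.0
```

>>> jog_arm --targets '[[[0,0,-0.5],[0,0,0],55],[[0,0,-2],[0,0,0],55],[[0,0,-4],[0,0,0],55],[[0,0,-5.4],[0,0,0],30],[[0,0,-5.4],[0,0,0],0],[[0,0,-5.4],[0,0,0],0]]'

```text
time: 19.95
tool_pos: [0.6497, 0.0491, 0.1856]
tool_rot: [-0.0, -0.024, 1.0, 0.0]
contact_force: [0.2, -0.2, -0.4]
gripper_width: 0.001
grasp_force: 0.0
```

```bash
python3 - <<'E'
from h import *
np.set_printoptions(precision=4,suppress=True)
T=pose();p,d=grab_frame("wrist");t,_=grab_frame("top");s,_=grab_frame("scene")
c=np.hstack([p,np.vstack([cv2.resize(t[80:180,130:260],(288,192)),cv2.resize(s[180:320,210:370],(288,192))])]);cv2.imwrite("pics/w5.png",c[:,:,::-1])
print(T,local([0.42,0.254,0.16]))
E
```

```text
[[-0.9988 -0.0483 -0.0008  0.6497]
 [-0.0483  0.9988  0.0002  0.0491]
 [ 0.0008  0.0003 -1.      0.1856]
 [ 0.      0.      0.      1.    ]] [[8.753  8.6323 0.986 ]]
```

View pics/w5.png

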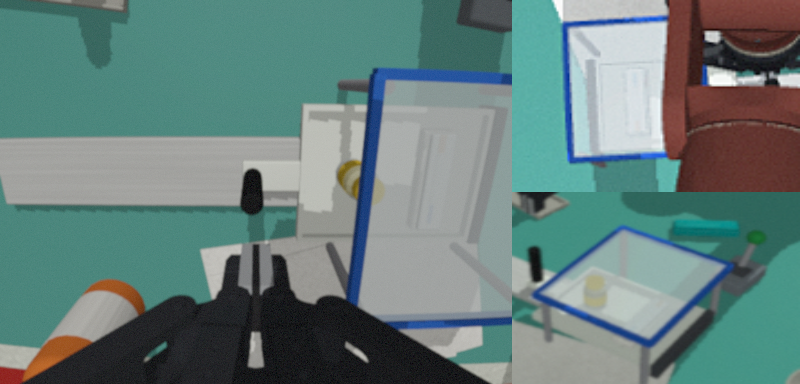

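The sled is home, the vial stands at (360,180) and the case lies flat at (432,190) under the roof. Next I go to the robot's side of the lever with the fingers shut.

>>> jog_arm --targets '[[[1,0.9,-0.2],[0,0,0],0],[[2.6,2.3,-0.2],[0,0,0],0],[[4.2,3.7,-0.2],[0,0,0],0],[[5.8,5.1,-0.2],[0,0,0],0],[[7.4,6.5,-0.2],[0,0,0],0],[[8.9,7.8,-0.2],[0,0,0],0],[[10,8.7,0],[0,0,0],0],[[10,8.7,0],[0,0,0],0]]'

```text
time: 21.1
tool_pos: [0.3877, 0.2547, 0.1843]
tool_rot: [-0.001, -0.026, 1.0, -0.001]
contact_force: [0.3, -0.5, -0.3]
gripper_width: -0.002
grasp_force: 0.0
```

>>> jog_arm --targets '[[[0,0,1],[0,0,0],0],[[0,0,2.6],[0,0,0],0],[[0,0,4],[0,0,0],0],[[0,0,4.6],[0,0,0],0],[[0,0,4.6],[0,0,0],0]]'

```text
time: 21.72
tool_pos: [0.3897, 0.2534, 0.07]
tool_rot: [-0.001, -0.024, 1.0, -0.001]
contact_force: [0.4, 0.1, 0.3]
gripper_width: -0.0
grasp_force: 0.0
```

>>> jog_arm --targets '[[[-0.5,0,0],[0,0,0],0],[[-1,0,0],[0,0,0],0],[[-1.5,-0.1,0],[0,0,0],0],[[-2,-0.1,0],[0,0,0],0],[[-2.5,-0.1,0],[0,0,0],0],[[-3,-0.1,0],[0,0,0],0],[[-3.4,-0.2,0],[0,0,0],0],[[-3.5,-0.2,0],[0,0,0],0]]'

```text
time: 22.72
tool_pos: [0.4781, 0.253, 0.0708]
tool_rot: [-0.0, -0.024, 1.0, -0.0]
contact_force: [-1.1, -0.8, -0.8]
gripper_width: -0.001
grasp_force: 0.5
```

>>> jog_arm --targets '[[[-0.15,0,0],[0,0,0],0],[[-0.3,0,0],[0,0,0],0],[[-0.3,0,0],[0,0,0],0]]'

```text
time: 23.1
tool_pos: [0.4798, 0.2532, 0.0703]
tool_rot: [-0.007, -0.024, 1.0, -0.001]
contact_force: [-18.5, -1.8, 12.5]
gripper_width: -0.0
grasp_force: 9.7
```

Hard against the stop at 18 N. I back off, rise and check.

>>> jog_arm --targets '[[[0.4,0,0],[0,0,0],0],[[1,0,0],[0,0,0],0],[[1.8,0,-0.5],[0,0,0],0],[[2.5,0,-2],[0,0,0],0],[[3,0,-4],[0,0,0],0],[[3,0,-5],[0,0,0],0],[[3,0,-5],[0,0,0],0]]'

```text
time: 23.98
tool_pos: [0.4114, 0.2507, 0.1989]
tool_rot: [0.003, -0.024, 1.0, 0.001]
contact_force: [1.2, 0.1, -0.7]
gripper_width: 0.006
grasp_force: 0.0
```

```bash
python3 - <<'E'
from h import *
np.set_printoptions(precision=4,suppress=True)
T=pose();p,d=grab_frame("wrist");s,_=grab_frame("scene")
W=cam("wrist",T);g=blob(p,(45,130,30),(75,255,255),(150,60,400,330));g2=blob(s,(45,100,40),(75,255,255),(325,195,375,245))
print(g and g[:2],g2 and g2[:2],tri([W,cam("scene")],[g[0],g2[0]]) if g and g2 else "")
cv2.imwrite("pics/w6.png",np.hstack([p,cv2.resize(s[130:320,150:370],(288,384))])[:,:,::-1])
E
```

```text
None (array([331.0455, 226.3788]), np.int32(66))
```

View pics/w6.png

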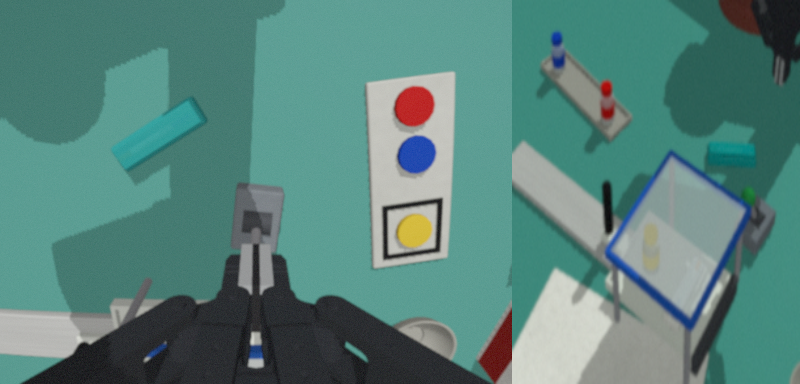

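The scene crop shows the lever leaning away and the sled load in place. I check the ball position by casting its ray, then hand in if it agrees.

```bash
python3 - <<'E'
from h import *
b=plane(cam("scene"),[[331.0,226.4]],.084)[0];print(b)
s=state();print(s["contact_force"],s["time"])
if .49<b[0]<.52 and abs(b[1]-.254)<.01: print(job_done())
E
```

```text
[0.49979287 0.25169362 0.084     ]
[-0.79819204 -0.40177703 -0.24294422] 24.075
the job is handed in; nothing more can be done
None
```

The job is handed in: the yellow vial stands and the syringe case lies flat in the sled, the sled is pushed home to its stop and the green lever is fully over, at about 24 s of the 67 s allowed; no verdict was shown.

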